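# Refit the change-gear cover on the bench lathe

## Robot

A 7-joint arm with a two-finger parallel gripper is mounted at the origin on the work surface. World frame = base frame: x ahead of the robot, y to its left, z up, the work surface at z = 0. Lengths are in m, angles in rad, forces in N, time in s.
With the tool pointing down it reaches from about 0.4 to 0.85 m from the base axis. Payload 10.4 kg.
Tool frame: the origin (TCP) lies at the very end of the fingers, on their centre line; the grasp point (between the pads) lies 19 mm behind it; z points along the fingers, y is the direction in which the jaws open and shut (so a half turn about z gives the same grasp; the last joint's range is limited). The gripper opens to 87 mm and grips with 3 to 60 N. Pads are 19 mm wide; open, the fingers measure 117 mm over their backs; the gripper's body (75 mm by 190 mm) begins 51 mm behind the grasp point.
Start: joints at [1.093, 0.332, -0.065, 1.46, 0.022, 1.35, -0.088], TCP at [0.275, -0.561, 0.2] pointing down, gripper open.
Joint ranges: [-2.6, 2.6], [-0.5, 2.12], [-1.47, 1.34], [0.16, 2.42], [-1.27, 4.41], [0.06, 2.06], [-2.6, 2.6]. Speed limits (rad/s): [2.22, 2.22, 2.79, 2.79, 3.14, 3.14, 3.14].

## Interface

Orientations are given as a unit quaternion [x, y, z, w].
In Python, from rig import sensors, eyes, ticket gives the robot as it stands.
- The arm moves only by the tool play_rows, never from a script. Its argument "plan" is a list that holds one entry, the list of rows, each a list of 7 numbers: the turn, a rotation vector about the tool's x, y, z in degrees, then the shift along the tool's x, y, z in mm, then the closure in counts, from 0 (fully open) to 255 (shut). A call has 1 to 20 rows; each row shifts and turns the commanded pose from where the row before left it, along the tool's axes as they then stand; what a row does not reach is not made up. A row lasts 1/12 s, in which the tool goes at most 41.7 mm and 7.16 degrees, less where a joint would pass 70% of its speed; a pose out of reach is approached as far as the arm can. A call is refused whole if a number of a shift passes 41.7 or a number of a turn 7.16, either way. A call with a gripper value outside its range is refused whole. The fingers move at their own pace and stop on an object; "force" is the grip in N (left out, the last holds). Time passes only in rows, so rows that do not move let the fingers close. It gives the time, the measured TCP pose, the force and the opening at its end, in the units of the state.
- sensors.read_state(): the state, without advancing time (a new reading comes with each control period).
- eyes.capture(name): name is "scene" or "top" or "wrist"; returns the picture (384x512x3 uint8, red, green, blue); there is no depth.
- eyes.camera_params(name): a dict with "mtx" (3x3 intrinsics, pixels), "D" ([k1, k2, p1, p2, k3] as OpenCV has them; the pictures are not rectified), "origin" and "orientation" of the camera in the world; the wrist camera has in their place "tool_from_camera" (4x4, takes a point from camera to tool coordinates, whose origin is the TCP and whose axes are the flange's). Camera axes: x right, y up, looking along -z (the intrinsics and any distortion apply to the point x, -y, -z); pixel columns grow to the right and rows downward; lengths in m; the calibration is good to about 2 mm. A picture is of the moment at which its call begins: read the wrist's pose just before it. camera_params takes no time and is no camera call.
- ticket.job_done(): hands the job in, once; it reports no verdict.
The state is a dict: "t": time; "q": joint angles; "dq": joint speeds; "effort": joint torques, N m; "ee_pos": TCP position; "eef_rot": TCP orientation; "wrist_force": force on the tool from outside, world axes, zero at the start; "moment": the same for the moment, N m; "gripper_width": finger opening in m.
Only numpy, scipy, OpenCV 4.12 (cv2) and the standard library are available. Lean on these libraries where they do the work, as an engineer would, in place of code of your own. Each camera call takes 0.05 s, during which the arm holds its last target. There are 200 camera calls.

## Task

Put the change-gear cover back on the bench lathe: pick it up by its top handle, pass its two keyholes over the two screw heads on the end of the headstock, press it in gently against its buffers and slide it down until it sits fully home on both screws with the guard switch pressed, then let go. Feel your way, because the screws' strip may sit some millimetres off its place: never force the cover or push hard against the lathe, and leave everything else on the bench where it is.

Things in the scene. Friction and masses are not known exactly. Their poses are not given: they have to be found in the camera images.
- lathe: Bench lathe, green and grey, 640 mm long, bolted down. Origin on the bench under the middle of the headstock's flat end face; z up, x straight out of that face, the bed runs along -x, y along the face. The face spans y -105 to 105 and z 40 to 203 mm (headstock's top); change gears stand up to 30 mm out of it (y -45 to 46). Two studs with screw heads stand out above them.
- stud_place (a point): Nominal midpoint between the studs, fixed to the lathe (x 49, y 0, z 185 mm), axes as lathe. Studs at y -45 and 45: spacer 12 mm thick to x 38, bare 6 mm shank x 38 to 49, bevelled head 14 mm across x 49 to 55. Their strip is clamped by long slots: the pair really sits up to 12 mm off along y and 3.5 mm off in height, unknown; it stays put.
- interlock (a joint): How far the white plunger of the guard interlock switch is pressed down: 0 when out, 5 to 6 mm when the cover is home. The black switch sits midway between the studs on their strip; the underside of the cover's top reaches the plunger 5 mm before home and pushes it down against about 1 N.
- buffer_mid (a point): Midpoint (lathe x 8, y 0, z 198 mm) between the rubber tips of two sprung buffers, 46 mm wide and 10 mm high, centred at y -73 and 73 mm. They meet the cover's back edge 8 mm before it is flush with the face. Each pushes back 1.3 N at first touch, 0.32 N more per mm, 3.8 N when flush.
- cover: Change-gear cover: bare aluminium pan, back and foot open, standing upright on the bench, 0.36 to 0.56 kg. Origin at the foot of its back edge, mid-width; z up, x out of its front, y along its width. Back edge at x 0, front face at x 45 mm, y -75 to 75, top at z 165 mm, walls 4 mm. Hung home, its axes match the lathe's and its foot is about 45 mm up; friction at buffers and heads may hold it short of home.
- hole_mid (a point): Midpoint between the round parts of the cover's two keyholes, on its front face (cover x 45, y 0, z 120 mm), axes as cover. The holes are at y -45 and 45 mm, 24 mm across, through a 4 mm wall; from each a slot 8.5 mm wide runs up to a flat end 23 mm above the hole's centre.
- slot_mid (a point): Point on the cover's front face 20 mm above hole_mid (cover x 45, y 0, z 140 mm), axes as cover. In the lathe's frame: holes level with the screws at z 205 mm, home at z 185 (both plus the strip's height error); wall behind the heads at x 45 (back edge flush) to 49 mm (against the heads); buffers touched from x 53 inward; if the holes miss, the wall strikes the heads at x 59.
- handle (a point): Middle of the grip bar of the dark steel bow handle on top of the cover (cover x 30, y 0, z 199 mm), axes as cover. Bar 12 mm thick along x, 20 mm high, 108 mm long along y, 84 mm free between its legs, 24 mm free beneath; take it from above, fingers before and behind the bar.
- oil: Bystander, to be left alone: closed grey plastic oil bottle, 52 mm across, 130 mm tall. Origin at the centre of its underside or middle.
- spare_gear: Bystander, to be left alone: steel spur gear lying flat, 66 mm across, 15 mm high. Origin at the centre of its underside or middle.
- driver: Bystander, to be left alone: screwdriver lying down, 200 mm long. Origin at the centre of its underside or middle.
- spanner: Bystander, to be left alone: steel open-ended spanner lying flat, 160 mm long. Origin at the centre of its underside or middle.
- chuck_key: Bystander, to be left alone: T-shaped steel chuck key lying down, 75 mm by 90 mm. Origin at the centre of its underside or middle.
- drill_chuck: Bystander, to be left alone: small steel drill chuck standing on its jaws' end, 42 mm across, 60 mm high. Origin at the centre of its underside or middle.
- vblock: Bystander, to be left alone: dark steel V-block, 50 mm by 40 mm, 35 mm high. Origin at the centre of its underside or middle.
Not all that is in view belongs to the job. Several things look just like the cover: the one meant starts farthest to the robot's right.

How it is judged:
By the outcome, as a careful person would: the job done as asked, in the order asked, and still so for the second after the job is handed in, with the robot touching nothing.
It also fails if it takes over 72 s, if anything falls off the work surface, if the arm or the gripper's body presses on something with over 40 N, if the wrist force passes 120 N, or if a joint passes its speed limit or range.

## Working session

There is one attempt and no reset: what is moved stays moved. The work goes in short steps, Python scripts to look and compute and a tool call to move; the robot and the scene stay as the last step left them, time stands still between calls to the robot, and variables do not carry over. Pictures are saved under pics/ and viewed, on a budget of 10 in all, crops included, one or two more only if the job needs it, and the job is handed in when it is done.

Besides the shell and the picture viewer there is one more tool, called after ">>>" in YAML: its name, and indented under it one key for each argument. play_rows: Moves the arm, as the interface text tells. Its arguments: {"type":"object","properties":{"plan":{"type":"array"},"force":{"type":"number"}},"required":["plan"]}

```bash
mkdir -p pics; cat > h.py <<'E'
import numpy as np, cv2
from scipy.spatial.transform import Rotation as R
from rig import sensors, eyes, ticket
def snap(n,f):
    im=eyes.capture(n); cv2.imwrite('pics/'+f,im[:,:,::-1]); return im
def cam(n,st=None):
    p=eyes.camera_params(n); K=np.array(p['mtx']);D=np.array(p['D'],float)
    if n=='wrist':
        T=np.array(p['tool_from_camera']); st=st or sensors.read_state()
        Rw=R.from_quat(st['eef_rot']).as_matrix()
        return K,D,Rw@T[:3,3]+np.array(st['ee_pos']),Rw@T[:3,:3]
    o=np.array(p['orientation']); Rm=R.from_quat(o).as_matrix() if o.size==4 else o
    return K,D,np.array(p['origin']),Rm
def ray(c,uv):
    K,D,o,Rm=c; q=cv2.undistortPoints(np.array([[uv]],float),K,D)[0,0]
    d=Rm@np.array([q[0],-q[1],-1]); return o,d/np.linalg.norm(d)
def onz(c,uv,z):
    o,d=ray(c,uv); return o+d*(z-o[2])/d[2]
def tri(rs):
    A=sum(np.eye(3)-np.outer(d,d) for o,d in rs); b=sum((np.eye(3)-np.outer(d,d))@o for o,d in rs)
    x=np.linalg.solve(A,b); return x,[float(np.linalg.norm((np.eye(3)-np.outer(d,d))@(x-o))) for o,d in rs]
def proj(c,P):
    K,D,o,Rm=c; X=(np.atleast_2d(P)-o)@Rm; X=X*[1,-1,-1]
    return cv2.projectPoints(X,np.zeros(3),np.zeros(3),K,D)[0][:,0]
E
python3 - <<'E'
from h import *
a=snap('scene','s.png');b=snap('top','t.png')
for n in ('scene','top'): print(n,*[np.round(x,3).tolist() for x in cam(n)])
print(sensors.read_state()); print(eyes.camera_params('wrist'))
E
```

```text
scene [[428.118, 0.0, 251.683], [0.0, 428.118, 188.096], [0.0, 0.0, 1.0]] [-0.082, 0.0, 0.0, 0.0, 0.0] [1.044, -0.627, 0.921] [[0.692, -0.549, 0.468], [0.722, 0.538, -0.436], [-0.012, 0.639, 0.769]]
top [[461.153, 0.0, 252.739], [0.0, 461.153, 186.514], [0.0, 0.0, 1.0]] [0.064, 0.0, 0.0, 0.0, 0.0] [0.479, -0.183, 1.214] [[0.025, 0.997, -0.077], [-0.999, 0.023, -0.029], [-0.027, 0.078, 0.997]]
{'t': 0.1, 'q': array([ 1.09339939,  0.33282125, -0.06473469,  1.46083531,  0.0215808 ,
        1.34988035, -0.08853726]), 'dq': array([-0.00037347, -0.00139828,  0.00035196, -0.00169977, -0.00072856,
       -0.00132911,  0.00059218]), 'effort': array([ 1.26463819e-03, -6.24541926e+01,  2.43590889e-02, -3.90720212e+01,
       -6.14323304e-02,  3.65529978e-02,  3.54165627e-05]), 'ee_pos': array([ 0.2744138 , -0.56113475,  0.19973625]), 'eef_rot': array([ 9.74254866e-01,  2.25448586e-01, -1.52842330e-04, -6.05941014e-04]), 'wrist_force': array([-0.39946807, -0.61115676, -0.38704878]), 'moment': array([ 0.02886772, -0.06493535,  0.02487679]), 'gripper_width': 0.08662800911475226}
{'mtx': array([[283.06692424,   0.        , 256.13445905],
       [  0.        , 283.06692424, 192.37680994],
       [  0.        ,   0.        ,   1.        ]]), 'D': array([0.0118922, 0.       , 0.       , 0.       , 0.       ]), 'tool_from_camera': array([[ 9.13481009e-04,  9.57759148e-01,  2.87570131e-01,
         7.89579825e-02],
       [ 9.99999582e-01, -8.60668952e-04, -3.10070674e-04,
        -4.81626325e-04],
       [-4.94703416e-05,  2.87570293e-01, -9.57759533e-01,
        -1.83716041e-01],
       [ 0.00000000e+00,  0.00000000e+00,  0.00000000e+00,
         1.00000000e+00]])}
```

View pics/s.png

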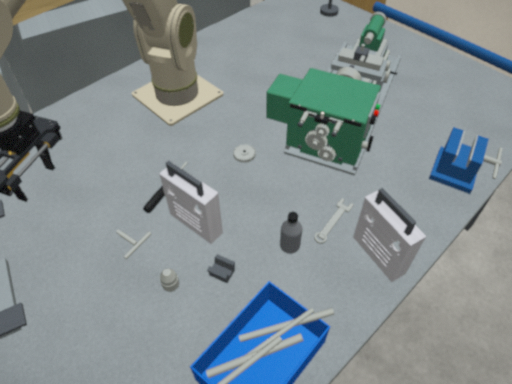

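View pics/t.png

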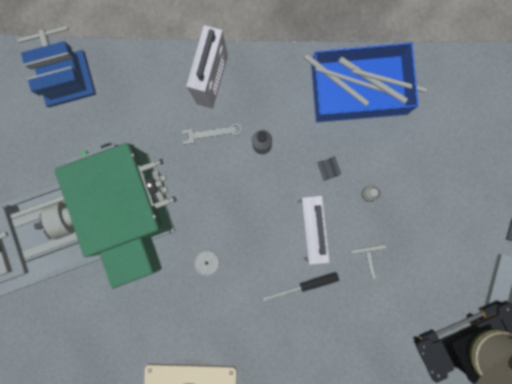

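```bash
python3 - <<'E'
from h import *
s=cv2.imread('pics/s.png');t=cv2.imread('pics/t.png')
f=lambda im,x,y:cv2.resize(im[y:y+75,x:x+100],None,fx=4,fy=4,interpolation=cv2.INTER_CUBIC)
def g(im,x,y):
    o=f(im,x,y)
    for k in range(0,100,20): cv2.putText(o,str(x+k),(k*4,8),0,.3,(0,0,255)); cv2.line(o,(k*4,0),(k*4,3),(0,0,255))
    for k in range(0,75,15): cv2.putText(o,str(y+k),(0,k*4+4),0,.3,(0,0,255))
    return o
cv2.imwrite('pics/m.png',np.vstack([np.hstack([g(t,100,135),g(s,283,100)]),np.hstack([g(t,265,192),g(s,142,160)])]))
snap('wrist','w0.png')
E
```

```text
(no output)
```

View pics/m.png

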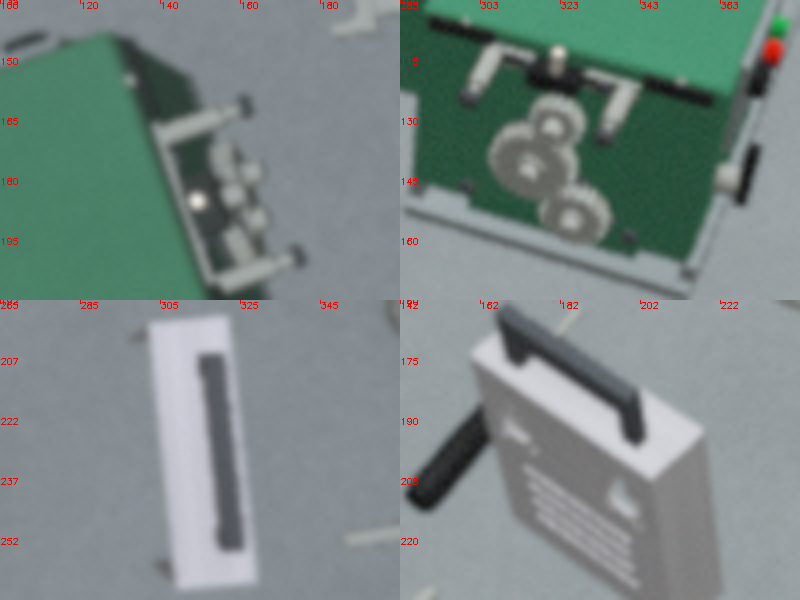

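```bash
python3 - <<'E'
from h import *
t=cam('top');s=cam('scene')
for n,a,b in [('head+',(161.5,161.3),(334.3,134.3)),('head-',(174.5,199),(300.5,124.5)),('plunger',(149.3,185),(322.5,113)),('bar far',(318,205.8),(167+35,162+21.8)),('bar near',(323,254.5),(167,162))]:
    x,e=tri([ray(t,a),ray(s,b)]);print(n,x.round(4),np.round(e,4))
print('bar on z .209',[onz(t,p,.209).round(4) for p in [(318,205.8),(323,254.5)]],'lathe top .203',[onz(t,p,.203).round(4) for p in [(127.5,143.5),(152,207)]])
print('cover top corners .165',[onz(t,(265+u/4,192+v/4),.165).round(4) for u,v in [(148,24),(228,16),(256,281),(178,287)]])
print(sensors.read_state()['t'])
E
```

```text
head+ [0.6135 0.0563 0.1853] [0.0026 0.0026]
head- [0.5291 0.0241 0.1841] [0.0027 0.0027]
plunger [0.5569 0.075  0.209 ] [0.0019 0.0019]
bar far [ 0.5211 -0.2936  0.2054] [0.0037 0.0037]
bar near [ 0.4149 -0.3075  0.2055] [0.0013 0.0013]
bar on z .209 [array([ 0.5187, -0.2962,  0.209 ]), array([ 0.4144, -0.3081,  0.209 ])] lathe top .203 [array([0.6474, 0.1273, 0.203 ]), array([0.5077, 0.0671, 0.203 ])]
cover top corners .165 [array([ 0.5372, -0.2648,  0.165 ]), array([ 0.5429, -0.3098,  0.165 ]), array([ 0.3948, -0.3271,  0.165 ]), array([ 0.3902, -0.2838,  0.165 ])]
0.15
```

View pics/w0.png

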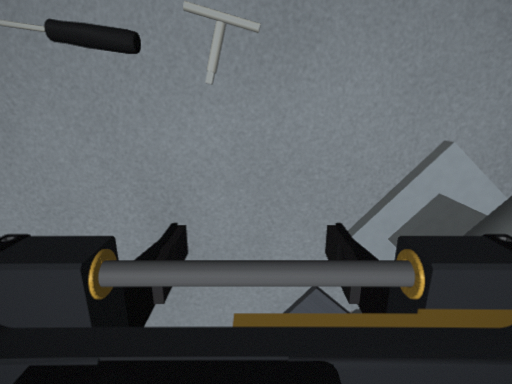

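>>> play_rows:
  plan:
    - [[0,0,6.5,0,0,-20,0],[0,0,6.5,0,0,-20,0],[0,0,6.4,0,0,-20,0],[0,0,0,10,-10,-20,0],[0,0,0,20,-20,-20,0],[0,0,0,24,-25,0,0],[0,0,0,24,-25,0,0],[0,0,0,24,-25,0,0],[0,0,0,24,-25,0,0],[0,0,0,24,-25,0,0],[0,0,0,24,-25,0,0],[0,0,0,24,-25,0,0],[0,0,0,15,-18,0,0],[0,0,0,8,-9,0,0],[0,0,0,0,0,0,0],[0,0,0,0,0,0,0],[0,0,0,0,0,0,0]]

```text
t: 1.57
ee_pos: [0.466, -0.3073, 0.3003]
eef_rot: [0.998, 0.057, -0.0, 0.0]
wrist_force: [-0.3, 0.7, 0.4]
gripper_width: 0.0867
```

```bash
python3 - <<'E'
from h import *
st=sensors.read_state();print(st['t'],st['ee_pos'],R.from_quat(st['eef_rot']).as_matrix().round(3).tolist(),st['wrist_force'])
im=snap('wrist','w1.png'); c=cam('wrist',st)
print('pred bar ends',proj(c,[[.519,-.2962,.209],[.4144,-.3081,.209]]))
big=cv2.resize(cv2.imread('pics/w1.png'),(768,576),interpolation=cv2.INTER_CUBIC);cv2.imwrite('pics/w1b.png',big)
E
```

```text
1.5667 [ 0.4659696  -0.30734483  0.30031041] [[0.994, 0.113, -0.001], [0.113, -0.994, -0.001], [-0.001, 0.001, -1.0]] [-0.2752788   0.71493021  0.36307211]
pred bar ends [[251.16800021 134.43930654]
 [251.54622634 235.17214573]]
```

View pics/w1b.png

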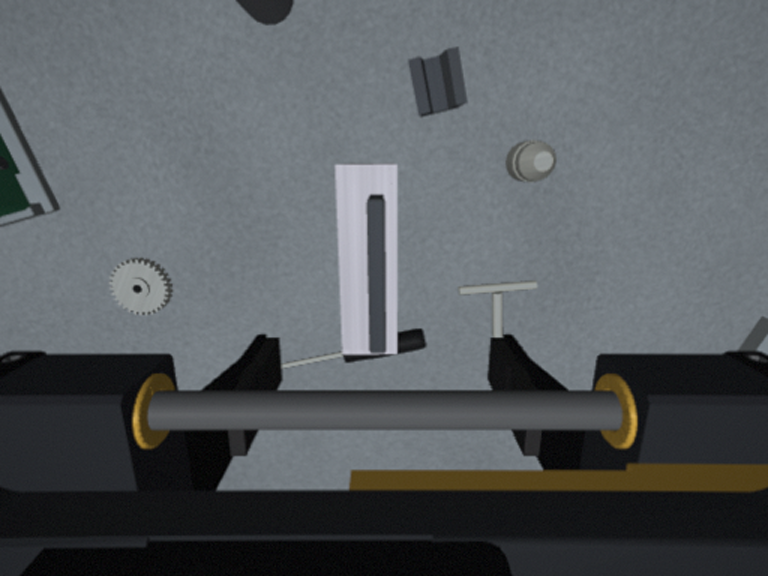

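```bash
python3 - <<'E'
from h import *
st=sensors.read_state(); c=cam('wrist',st); t=cam('top')
A=onz(c,(250.7,131.3),.209);B=onz(c,(251.3,234),.209);print(A,B,np.degrees(np.arctan2(*(A-B)[1::-1])))
print(tri([ray(c,(250.7,131.3)),ray(t,(318,205.8))]),tri([ray(c,(251.3,234)),ray(t,(323,254.5))]))
M=np.array([.4671,-.303,.18]);RR=R.from_quat(st['eef_rot']).as_matrix()
for m in (M,(A+B)/2-[0,0,.029]): print(RR.T@(m-st['ee_pos'])*1000)
E
```

```text
[ 0.52185798 -0.29549079  0.209     ] [ 0.41569786 -0.30769922  0.209     ] 6.560206478075387
(array([ 0.52005932, -0.29635663,  0.1988382 ]), [0.0013606190097321363, 0.0013606190097322588]) (array([ 0.41433855, -0.30812255,  0.20629199]), [0.00033670608829505, 0.0003367060882951179])
[  1.71410495  -4.28508098 120.33737854]
[  3.53995066  -5.49160371 120.3357125 ]
```

>>> play_rows:
  plan:
    - [[0,0,0,3,-5,10,0],[0,0,0,0,0,20,0],[0,0,0,0,0,25,0],[0,0,0,0,0,25,0],[0,0,0,0,0,20,0],[0,0,0,0,0,12,0],[0,0,0,0,0,6,0],[0,0,0,0,0,0,150],[0,0,0,0,0,0,200],[0,0,0,0,0,0,255],[0,0,0,0,0,0,255],[0,0,0,0,0,0,255],[0,0,0,0,0,0,255],[0,0,0,0,0,0,255]]
  force: 45

```text
t: 2.78
ee_pos: [0.4698, -0.3002, 0.1828]
eef_rot: [0.998, 0.058, 0.0, 0.0]
wrist_force: [1.0, -0.5, -0.4]
gripper_width: 0.0484
```

```bash
python3 - <<'E'
from h import *
st=sensors.read_state();print(st['t'],st['ee_pos'],R.from_quat(st['eef_rot']).as_matrix().round(4).tolist(),st['wrist_force'],st['gripper_width'])
E
```

```text
2.7833 [ 0.46976097 -0.30015044  0.18278713] [[0.9932, 0.116, 0.0005], [0.116, -0.9932, -0.0004], [0.0005, 0.0004, -1.0]] [ 1.00900096 -0.50653324 -0.3514602 ] 0.04844228356028454
```

>>> play_rows:
  plan:
    - [[0,0,0,0,0,0,255],[0,0,0,0,0,0,255],[0,0,0,0,0,0,255],[0,0,0,0,0,0,255],[0,0,0,0,0,0,255],[0,0,0,0,0,0,255],[0,0,0,0,0,0,255],[0,0,0,0,0,0,255],[0,0,0,0,0,0,255],[0,0,0,0,0,0,255],[0,0,0,0,0,0,255],[0,0,0,0,0,0,255],[0,0,0,0,0,0,255],[0,0,0,0,0,0,255]]

```text
t: 3.95
ee_pos: [0.4696, -0.3001, 0.1825]
eef_rot: [0.998, 0.058, 0.0, 0.0]
wrist_force: [0.1, -0.8, 0.6]
gripper_width: 0.011
```

```bash
python3 - <<'E'
from h import *
st=sensors.read_state();print(st['t'],st['ee_pos'],R.from_quat(st['eef_rot']).as_matrix().round(4).tolist(),st['wrist_force'],st['gripper_width'])
E
```

```text
3.95 [ 0.4695821  -0.30013078  0.18249203] [[0.9933, 0.1159, 0.0001], [0.1159, -0.9933, -0.0001], [0.0, 0.0001, -1.0]] [ 0.1415243  -0.79563386  0.58389673] 0.01104547422259967
```

>>> play_rows:
  plan:
    - [[0,0,0,0,0,-3,255],[0,0,0,0,0,-8,255],[0,0,0,0,0,-15,255],[0,0,0,0,0,-18,255],[0,0,0,0,0,-15,255],[0,0,0,0,0,-10,255],[0,0,0,0,0,-5,255],[0,0,0,0,0,0,255],[0,0,0,0,0,0,255],[0,0,0,0,0,0,255]]

```text
t: 4.78
ee_pos: [0.4691, -0.2998, 0.2553]
eef_rot: [0.998, 0.058, -0.001, -0.001]
wrist_force: [-0.0, -0.1, -5.3]
gripper_width: 0.0111
```

```bash
python3 - <<'E'
from h import *
st=sensors.read_state();print(st['t'],st['ee_pos'],st['wrist_force'],st['moment'],st['gripper_width'])
t=cam('top');print('oil',onz(t,(262,141),.13),'vb',onz(t,(329,168),.035),'gear',onz(t,(206,263),.015))
E
```

```text
4.7833 [ 0.46911105 -0.29982129  0.25533092] [-0.0130946  -0.05635245 -5.30354254] [-0.00379856  0.04005237 -0.04637262] 0.011066437354791346
oil [ 0.67247404 -0.1705486   0.13      ] vb [ 0.62286292 -0.34237573  0.035     ] gear [ 0.37209597 -0.03228819  0.015     ]
```

>>> play_rows:
  plan:
    - [[0,0,0,0,-8,0,255],[0,0,0,0,-18,0,255],[0,0,0,4,-22,0,255],[0,0,0,8,-22,0,255],[0,0,0,12,-22,0,255],[0,0,0,18,-22,0,255],[0,0,0,20,-22,0,255],[0,0,0,20,-22,0,255],[0,0,0,20,-22,0,255],[0,0,0,20,-22,0,255],[0,0,0,16,-16,0,255],[0,0,0,9,-9,0,255],[0,0,-3,0,0,0,255],[0,0,-4,0,0,0,255],[0,0,-5,0,0,0,255],[0,0,-3,0,0,0,255],[0,0,0,0,0,0,255],[0,0,0,0,0,0,255],[0,0,0,0,0,0,255]]

```text
t: 6.37
ee_pos: [0.589, -0.0578, 0.2563]
eef_rot: [0.982, 0.187, -0.0, 0.0]
wrist_force: [-0.6, 0.6, -5.2]
gripper_width: 0.0113
```

```bash
python3 - <<'E'
from h import *
st=sensors.read_state();print(st['t'],st['ee_pos'],st['eef_rot'],st['wrist_force'],st['moment'])
im=snap('wrist','w2.png'); c=cam('wrist',st)
print(proj(c,[[.6135,.0563,.185],[.5291,.0241,.185]]))
a=cv2.imread('pics/w2.png');cv2.imwrite('pics/w2b.png',cv2.resize(a[60:360,20:420],(800,600),interpolation=cv2.INTER_CUBIC))
E
```

```text
6.3667 [ 0.58899718 -0.05778522  0.25625857] [ 9.82415545e-01  1.86707399e-01 -2.07922974e-04  4.12342022e-05] [-0.6302271   0.60119682 -5.15972534] [0.05270638 0.00297841 0.0103299 ]
[[145.59703092 124.07080314]
 [155.0412021  220.02821929]]
```

View pics/w2b.png

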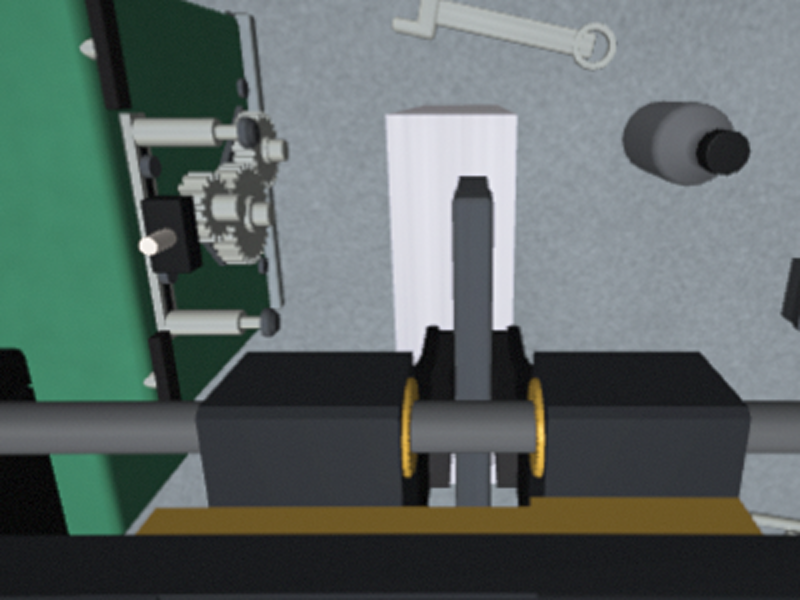

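```bash
cat >> h.py <<'E'
def b2(p): return (20+p[0]/2,60+p[1]/2)
E
python3 - <<'E'
from h import *
st=sensors.read_state(); c=cam('wrist',st); s=cam('scene');t=cam('top')
for z in (.182,.185,.188):
    A=onz(c,b2((248,131)),z);B=onz(c,b2((269,321)),z);d=A-B
    print(z,A,B,(A+B)/2,np.linalg.norm(d),np.degrees(np.arctan2(d[1],d[0])))
for w,a,b in [((248,131),(161.5,161.3),(334.3,134.3)),((269,321),(174.5,199),(300.5,124.5))]:
    print('wrist+scene',tri([ray(c,b2(w)),ray(s,b)]),'3',tri([ray(c,b2(w)),ray(s,b),ray(t,a)])[0])
# face line: edge of green top (back strip) and head/stud axis direction
P=onz(c,b2((128,115)),.19);Q=onz(c,b2((160,330)),.19);d=P-Q;print('strip yaw',np.degrees(np.arctan2(d[1],d[0])))
g=[onz(c,b2(p),.185) for p in ((135,131),(248,131),(165,321),(269,321))]
for i in (0,2): d=g[i+1]-g[i];print('stud axis yaw+90',np.degrees(np.arctan2(d[1],d[0]))+90, np.linalg.norm(d))
RR=R.from_quat(st['eef_rot']).as_matrix(); print('tool yaw',np.degrees(np.arctan2(RR[1,0],RR[0,0])))
zt=.165+.0738
for p in ((386,114),(517,114),(397,352)): print('cover corner tool',RR.T@(onz(c,b2(p),zt)-st['ee_pos'])*1000)
for p in ((473,194),): print('bar end tool',RR.T@(onz(c,b2(p),zt+.044)-st['ee_pos'])*1000)
E
```

```text
0.182 [0.61123085 0.0583443  0.182     ] [0.52688643 0.02508137 0.182     ] [0.56905864 0.04171284 0.182     ] 0.0906664494764741 21.522798728303076
0.185 [0.61182525 0.05733703 0.185     ] [0.52846154 0.02446087 0.185     ] [0.57014339 0.04089895 0.185     ] 0.08961222718073777 21.522798728303073
0.188 [0.61241965 0.05632976 0.188     ] [0.53003664 0.02384036 0.188     ] [0.57122815 0.04008506 0.188     ] 0.08855800488500133 21.522798728303087
wrist+scene (array([0.61316681, 0.05835919, 0.18469526]), [0.0016765083966246328, 0.0016765083966242145]) 3 [0.61294217 0.05664122 0.18538578]
wrist+scene (array([0.53087542, 0.02428627, 0.18674633]), [0.001360939313564858, 0.0013609393135649982]) 3 [0.52887445 0.02418805 0.18443164]
strip yaw 20.311416248833584
stud axis yaw+90 21.75498157919931 0.04918216316979851
stud axis yaw+90 21.532594403694787 0.05003030359706221
tool yaw 21.549501508400017
cover corner tool [ 72.51100944 -30.06778022  17.49154508]
cover corner tool [72.56190789 14.90153187 17.49619587]
cover corner tool [-16.95435516 -29.64856709  17.51794697]
bar end tool [ 52.35877043  -0.23625569 -26.49942462]
```

>>> play_rows:
  plan:
    - [[0,0,0,3,-2,2,255],[0,0,0,6,-8,3,255],[0,0,0,6,-12,3,255],[0,0,0,4,-14,1,255],[0,0,0,2,-14,0,255],[0,0,0,0,-14,0,255],[0,0,0,0,-12,0,255],[0,0,0,0,-10,0,255],[0,0,0,0,-7,0,255],[0,0,0,0,-3,0,255],[0,0,0,0,0,0,255],[0,0,0,0,0,0,255],[0,0,0,0,0,0,255]]

```text
t: 7.5
ee_pos: [0.5736, 0.0384, 0.2474]
eef_rot: [0.982, 0.187, 0.0, 0.0]
wrist_force: [0.4, -0.2, -6.0]
gripper_width: 0.011
```

```bash
python3 - <<'E'
from h import *
st=sensors.read_state();print(st['t'],st['ee_pos'],st['eef_rot'],st['wrist_force'],st['moment'])
RR=R.from_quat(st['eef_rot']).as_matrix();print('H in tool',RR.T@(np.array([.5705,.0405,.185])-st['ee_pos'])*1000)
snap('wrist','w3.png');snap('scene','s3.png')
a=cv2.imread('pics/w3.png');b=cv2.imread('pics/s3.png')
A=cv2.resize(a[80:290,120:320],(400,420),interpolation=cv2.INTER_CUBIC)
B=cv2.resize(b[60:270,240:440],(400,420),interpolation=cv2.INTER_CUBIC)
cv2.imwrite('pics/m3.png',np.hstack([A,B]))
E
```

```text
7.5 [0.57360203 0.0383514  0.24741509] [9.82322704e-01 1.87195190e-01 3.22602179e-05 2.54852144e-04] [ 0.4334062  -0.17137698 -6.00314822] [0.04495506 0.02077604 0.00401106]
H in tool [-2.09243853 -3.17085912 62.41354325]
```

View pics/m3.png

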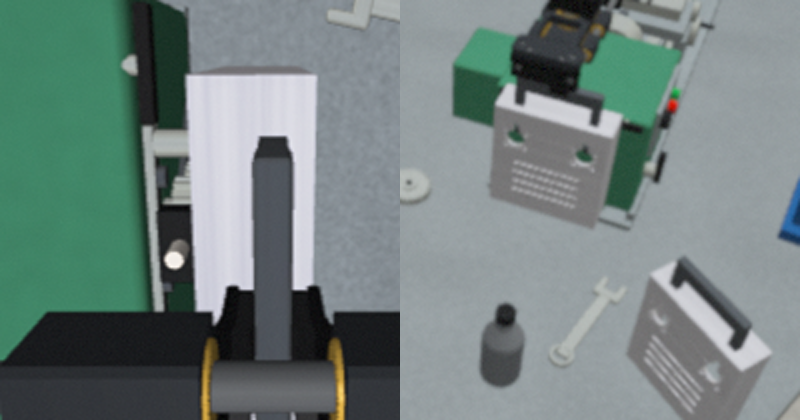

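>>> play_rows:
  plan:
    - [[0,0,0,0,-3,0,255],[0,0,0,0,-3,0,255],[0,0,0,0,-2,0,255],[0,0,0,0,-1.5,0,255],[0,0,0,0,-1,0,255],[0,0,0,0,-1,0,255],[0,0,0,0,-0.5,0,255],[0,0,0,0,0,0,255],[0,0,0,0,0,0,255]]

```text
t: 8.35
ee_pos: [0.569, 0.0504, 0.2475]
eef_rot: [0.982, 0.188, 0.0, 0.0]
wrist_force: [0.0, 0.0, -6.0]
gripper_width: 0.0107
```

```bash
cat > st.py <<'E'
from h import *
st=sensors.read_state();RR=R.from_quat(st['eef_rot']).as_matrix()
print(st['t'],'tcp-H tool mm (x, y->lathe front x, dz)',(RR.T@(np.array(st['ee_pos'])-[.5705,.0405,.185])*1000+[-2,67,0]).round(2),'z',round(st['ee_pos'][2],4),'F tool',(RR.T@st['wrist_force']).round(2),'M tool',(RR.T@st['moment']).round(3),'rotvec',(R.from_quat([.98235,.18705,0,0]).inv()*R.from_quat(st['eef_rot'])).as_rotvec(degrees=True).round(2))
E
python3 st.py; python3 - <<'E'
from h import *
snap('scene','s4.png');b=cv2.imread('pics/s4.png')
cv2.imwrite('pics/s4b.png',cv2.resize(b[95:170,275:355],(640,600),interpolation=cv2.INTER_CUBIC))
E
```

```text
8.35 tcp-H tool mm (x, y->lathe front x, dz) [  0.25  57.21 -62.48] z 0.2475 F tool [ 0.05 -0.03  5.99] M tool [-0.026 -0.004  0.027] rotvec [-0.01  0.   -0.09]
```

View pics/s4b.png

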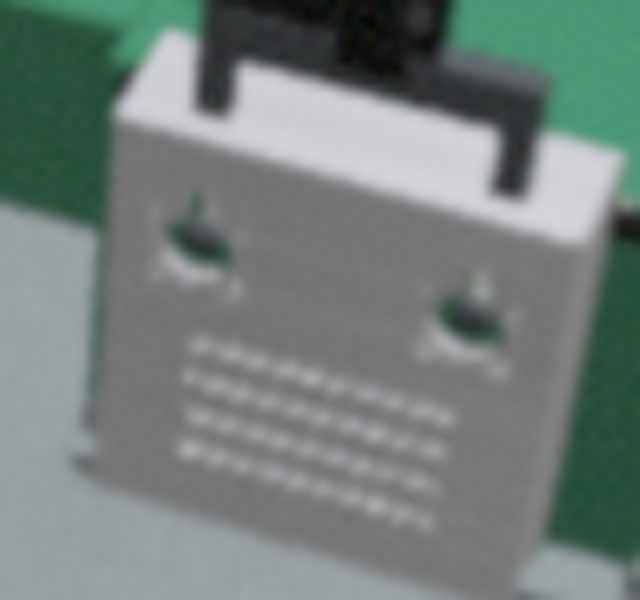

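>>> play_rows:
  plan:
    - [[0,0,0,0,-0.8,0,255],[0,0,0,0,-0.8,0,255],[0,0,0,0,-0.8,0,255],[0,0,0,0,-0.6,0,255],[0,0,0,0,0,0,255],[0,0,0,0,0,0,255]]

```text
t: 8.9
ee_pos: [0.5678, 0.0534, 0.2475]
eef_rot: [0.982, 0.188, 0.0, 0.0]
wrist_force: [-0.1, 0.6, -5.5]
gripper_width: 0.0107
```

```bash
python3 st.py
```

```text
8.9 tcp-H tool mm (x, y->lathe front x, dz) [  0.28  54.02 -62.5 ] z 0.2475 F tool [ 0.11 -0.64  5.5 ] M tool [ 0.03   0.004 -0.029] rotvec [-0.01  0.01 -0.1 ]
```

>>> play_rows:
  plan:
    - [[0,0,0,0,-0.8,0,255],[0,0,0,0,-0.6,0,255],[0,0,0,0,-0.6,0,255],[0,0,0,0,0,0,255],[0,0,0,0,0,0,255],[0,0,0,0,0,0,255]]

```text
t: 9.4
ee_pos: [0.5671, 0.055, 0.2475]
eef_rot: [0.982, 0.188, 0.0, 0.0]
wrist_force: [0.5, -1.5, -4.8]
gripper_width: 0.0107
```

```bash
python3 st.py
```

```text
9.4 tcp-H tool mm (x, y->lathe front x, dz) [  0.22  52.25 -62.46] z 0.2475 F tool [-0.1   1.55  4.8 ] M tool [-0.19  -0.001  0.082] rotvec [-0.01  0.   -0.09]
```

>>> play_rows:
  plan:
    - [[0,0,0,0,-0.7,0,255],[0,0,0,0,-0.7,0,255],[0,0,0,0,-0.6,0,255],[0,0,0,0,0,0,255],[0,0,0,0,0,0,255],[0,0,0,0,0,0,255]]

```text
t: 9.9
ee_pos: [0.5665, 0.0568, 0.2476]
eef_rot: [0.982, 0.188, 0.0, 0.0]
wrist_force: [0.8, -2.0, -4.2]
gripper_width: 0.0108
```

```bash
python3 st.py
```

```text
9.9 tcp-H tool mm (x, y->lathe front x, dz) [  0.3   50.39 -62.59] z 0.2476 F tool [0.07 2.13 4.24] M tool [-0.82  -0.002  0.017] rotvec [-0.03  0.01 -0.08]
```

>>> play_rows:
  plan:
    - [[0,0,0,0,-0.7,0,255],[0,0,0,0,-0.7,0,255],[0,0,0,0,-0.6,0,255],[0,0,0,0,0,0,255],[0,0,0,0,0,0,255],[0,0,0,0,0,0,255]]

```text
t: 10.4
ee_pos: [0.5657, 0.0587, 0.2475]
eef_rot: [0.982, 0.188, 0.0, 0.0]
wrist_force: [1.1, -2.5, -3.2]
gripper_width: 0.0111
```

```bash
python3 st.py
```

```text
10.4 tcp-H tool mm (x, y->lathe front x, dz) [  0.27  48.29 -62.51] z 0.2475 F tool [0.12 2.77 3.16] M tool [-1.12  -0.003 -0.06 ] rotvec [-0.02  0.01 -0.09]
```

>>> play_rows:
  plan:
    - [[0,0,0,0,0,0,255],[0,0,0,0,0,0,255],[0,0,0,0,0,0,255],[0,0,0,0,0,0,255],[0,0,0,0,0,0,255],[0,0,0,0,0,0,255]]

```text
t: 10.9
ee_pos: [0.5656, 0.0589, 0.2474]
eef_rot: [0.982, 0.188, 0.0, 0.0]
wrist_force: [1.3, -2.3, -2.5]
gripper_width: 0.0105
```

```bash
python3 st.py; python3 - <<'E'
from h import *
snap('scene','s5.png');b=cv2.imread('pics/s5.png');snap('wrist','w5.png');a=cv2.imread('pics/w5.png')
cv2.imwrite('pics/m5.png',np.hstack([cv2.resize(b[95:180,275:355],(400,425),interpolation=cv2.INTER_CUBIC),cv2.resize(a[80:250,130:290],(400,425),interpolation=cv2.INTER_CUBIC)]))
E
```

```text
10.9 tcp-H tool mm (x, y->lathe front x, dz) [  0.25  48.11 -62.44] z 0.2474 F tool [0.35 2.62 2.51] M tool [-1.065  0.055  0.004] rotvec [-0.   0.  -0.1]
```

View pics/m5.png

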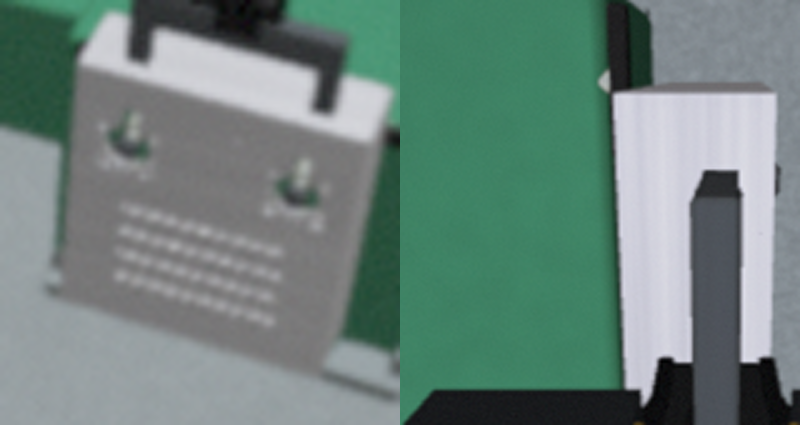

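>>> play_rows:
  plan:
    - [[0,0,0,0,-0.6,0,255],[0,0,0,0,-0.6,0,255],[0,0,0,0,-0.3,0,255],[0,0,0,0,0,0,255],[0,0,0,0,0,0,255],[0,0,0,0,0,0,255]]

```text
t: 11.5
ee_pos: [0.5651, 0.0602, 0.2475]
eef_rot: [0.982, 0.188, 0.0, 0.0]
wrist_force: [1.8, -5.1, -2.9]
gripper_width: 0.0112
```

```bash
python3 st.py
```

```text
11.5 tcp-H tool mm (x, y->lathe front x, dz) [  0.24  46.7  -62.48] z 0.2475 F tool [-0.27  5.43  2.87] M tool [-1.284  0.017 -0.003] rotvec [-0.01  0.   -0.09]
```

>>> play_rows:
  plan:
    - [[0,0,0,0,0,0.8,255],[0,0,0,0,0,0.8,255],[0,0,0,0,0,0.8,255],[0,0,0,0,0,0.6,255],[0,0,0,0,0,0,255],[0,0,0,0,0,0,255],[0,0,0,0,0,0,255]]

```text
t: 12.08
ee_pos: [0.565, 0.0603, 0.2443]
eef_rot: [0.982, 0.188, -0.0, 0.0]
wrist_force: [1.9, -3.8, -4.5]
gripper_width: 0.0109
```

```bash
python3 st.py
```

```text
12.0833 tcp-H tool mm (x, y->lathe front x, dz) [  0.15  46.56 -59.33] z 0.2443 F tool [0.33 4.24 4.51] M tool [-1.283  0.043  0.016] rotvec [ 0.   -0.01 -0.1 ]
```

>>> play_rows:
  plan:
    - [[0,0,0,0,0,1,255],[0,0,0,0,0,1,255],[0,0,0,0,0,1,255],[0,0,0,0,0,1,255],[0,0,0,0,0,0,255],[0,0,0,0,0,0,255]]

```text
t: 12.58
ee_pos: [0.565, 0.0602, 0.2403]
eef_rot: [0.982, 0.188, -0.0, 0.0]
wrist_force: [2.0, -4.1, -3.3]
gripper_width: 0.0107
```

```bash
python3 st.py
```

```text
12.5833 tcp-H tool mm (x, y->lathe front x, dz) [  0.17  46.62 -55.31] z 0.2403 F tool [0.31 4.58 3.3 ] M tool [-1.263 -0.038 -0.007] rotvec [-0.   -0.01 -0.09]
```

>>> play_rows:
  plan:
    - [[0,0,0,0,0,1,255],[0,0,0,0,0,1,255],[0,0,0,0,0,1,255],[0,0,0,0,0,1,255],[0,0,0,0,0,0,255],[0,0,0,0,0,0,255]]

```text
t: 13.08
ee_pos: [0.5649, 0.0604, 0.2362]
eef_rot: [0.982, 0.188, -0.0, -0.0]
wrist_force: [2.2, -3.6, -3.8]
gripper_width: 0.0105
```

```bash
python3 st.py
```

```text
13.0833 tcp-H tool mm (x, y->lathe front x, dz) [  0.13  46.48 -51.19] z 0.2362 F tool [0.74 4.21 3.81] M tool [-1.199  0.145 -0.019] rotvec [ 0.01 -0.02 -0.1 ]
```

>>> play_rows:
  plan:
    - [[0,0,0,0,0,1,255],[0,0,0,0,0,1,255],[0,0,0,0,0,1,255],[0,0,0,0,0,0,255],[0,0,0,0,0,0,255],[0,0,0,0,0,0,255]]

```text
t: 13.58
ee_pos: [0.565, 0.0603, 0.2333]
eef_rot: [0.982, 0.188, -0.0, -0.0]
wrist_force: [1.7, -3.7, -4.9]
gripper_width: 0.011
```

```bash
python3 st.py
```

```text
13.5833 tcp-H tool mm (x, y->lathe front x, dz) [  0.18  46.52 -48.27] z 0.2333 F tool [0.22 4.03 4.86] M tool [-1.196  0.127  0.019] rotvec [ 0.   -0.01 -0.1 ]
```

>>> play_rows:
  plan:
    - [[0,0,0,0,0,1,255],[0,0,0,0,0,1,255],[0,0,0,0,0,1,255],[0,0,0,0,0,0,255],[0,0,0,0,0,0,255],[0,0,0,0,0,0,255]]

```text
t: 14.08
ee_pos: [0.565, 0.0602, 0.2303]
eef_rot: [0.982, 0.188, -0.0, 0.0]
wrist_force: [1.4, -4.4, -3.0]
gripper_width: 0.0111
```

```bash
python3 st.py
```

```text
14.0833 tcp-H tool mm (x, y->lathe front x, dz) [  0.2   46.66 -45.35] z 0.2303 F tool [-0.31  4.57  2.98] M tool [-1.293  0.061 -0.018] rotvec [-0.01 -0.   -0.09]
```

>>> play_rows:
  plan:
    - [[0,0,0,0,0,0.8,255],[0,0,0,0,0,0.7,255],[0,0,0,0,0,0,255],[0,0,0,0,0,0,255],[0,0,0,0,0,0,255]]

```text
t: 14.5
ee_pos: [0.5651, 0.0602, 0.229]
eef_rot: [0.982, 0.188, 0.0, 0.0]
wrist_force: [1.8, -4.6, -2.9]
gripper_width: 0.0105
```

```bash
python3 st.py
```

```text
14.5 tcp-H tool mm (x, y->lathe front x, dz) [  0.27  46.66 -44.01] z 0.229 F tool [-0.07  4.95  2.88] M tool [-1.346  0.029  0.047] rotvec [-0.01  0.01 -0.1 ]
```

>>> play_rows:
  plan:
    - [[0,0,0,0,0,0.6,255],[0,0,0,0,0,0.6,255],[0,0,0,0,0,0,255],[0,0,0,0,0,0,255],[0,0,0,0,0,0,255]]

```text
t: 14.92
ee_pos: [0.5652, 0.0602, 0.2279]
eef_rot: [0.982, 0.188, 0.0, 0.0]
wrist_force: [2.5, -4.7, -2.9]
gripper_width: 0.011
```

```bash
python3 st.py
```

```text
14.9167 tcp-H tool mm (x, y->lathe front x, dz) [  0.3   46.76 -42.86] z 0.2279 F tool [0.6  5.26 2.94] M tool [-1.296 -0.027  0.094] rotvec [-0.02  0.01 -0.09]
```

>>> play_rows:
  plan:
    - [[0,0,0,0,0,0.6,255],[0,0,0,0,0,0.6,255],[0,0,0,0,0,0,255],[0,0,0,0,0,0,255],[0,0,0,0,0,0,255]]

```text
t: 15.33
ee_pos: [0.5652, 0.0602, 0.2267]
eef_rot: [0.982, 0.188, 0.0, 0.0]
wrist_force: [2.4, -4.8, -1.5]
gripper_width: 0.0108
```

```bash
python3 st.py
```

```text
15.3333 tcp-H tool mm (x, y->lathe front x, dz) [  0.29  46.77 -41.67] z 0.2267 F tool [0.48 5.34 1.55] M tool [-1.323 -0.02  -0.003] rotvec [-0.02  0.01 -0.09]
```

>>> play_rows:
  plan:
    - [[0,0,0,0,0,0.6,255],[0,0,0,0,0,0.6,255],[0,0,0,0,0,0,255],[0,0,0,0,0,0,255],[0,0,0,0,0,0,255]]

```text
t: 15.75
ee_pos: [0.5652, 0.0602, 0.2256]
eef_rot: [0.982, 0.188, 0.0, 0.0]
wrist_force: [1.4, -4.9, -0.6]
gripper_width: 0.0108
```

```bash
python3 st.py
```

```text
15.75 tcp-H tool mm (x, y->lathe front x, dz) [  0.35  46.72 -40.63] z 0.2256 F tool [-0.53  5.06  0.61] M tool [-1.342 -0.109 -0.006] rotvec [-0.02  0.02 -0.09]
```

>>> play_rows:
  plan:
    - [[0,0,0,0,0,0.6,255],[0,0,0,0,0,0.6,255],[0,0,0,0,0,0,255],[0,0,0,0,0,0,255],[0,0,0,0,0,0,255]]

```text
t: 16.17
ee_pos: [0.5654, 0.0603, 0.225]
eef_rot: [0.982, 0.188, 0.001, 0.0]
wrist_force: [0.3, -5.0, 5.1]
gripper_width: 0.0114
```

```bash
python3 st.py
```

```text
16.1667 tcp-H tool mm (x, y->lathe front x, dz) [  0.67  46.71 -40.  ] z 0.225 F tool [-1.59  4.78 -5.14] M tool [-1.236 -0.316  0.043] rotvec [-0.03  0.07 -0.09]
```

>>> play_rows:
  plan:
    - [[0,0,0,0,0,0.5,255],[0,0,0,0,0,0.5,255],[0,0,0,0,0,0,255],[0,0,0,0,0,0,255],[0,0,0,0,0,0,255]]

```text
t: 16.58
ee_pos: [0.5655, 0.0606, 0.2245]
eef_rot: [0.982, 0.188, 0.001, 0.0]
wrist_force: [-0.0, -5.1, 8.5]
gripper_width: 0.0109
```

```bash
python3 st.py
```

```text
16.5833 tcp-H tool mm (x, y->lathe front x, dz) [  0.89  46.52 -39.51] z 0.2245 F tool [-1.9   4.72 -8.47] M tool [-1.053 -0.549  0.027] rotvec [-0.03  0.11 -0.1 ]
```

>>> play_rows:
  plan:
    - [[0,0,0,0,0,-0.3,200],[0,0,0,0,0,0,180],[0,0,0,0,0,0,150],[0,0,0,0,0,0,130],[0,0,0,0,0,0,130],[0,0,0,0,0,0,130],[0,0,0,0,0,0,130],[0,0,0,0,0,0,130],[0,0,0,0,0,0,130],[0,0,0,0,0,0,130],[0,0,0,0,0,0,130]]

```text
t: 17.5
ee_pos: [0.565, 0.0603, 0.2235]
eef_rot: [0.982, 0.188, 0.0, 0.0]
wrist_force: [0.3, 0.1, -0.0]
gripper_width: 0.0426
```

```bash
python3 st.py; python3 - <<'E'
from h import *
print(sensors.read_state()['gripper_width'])
snap('scene','s6.png');b=cv2.imread('pics/s6.png');snap('wrist','w6.png');a=cv2.imread('pics/w6.png')
cv2.imwrite('pics/m6.png',np.hstack([cv2.resize(b[95:180,275:355],(400,425),interpolation=cv2.INTER_CUBIC),cv2.resize(a[80:250,130:290],(400,425),interpolation=cv2.INTER_CUBIC)]))
E
```

```text
17.5 tcp-H tool mm (x, y->lathe front x, dz) [  0.23  46.58 -38.46] z 0.2235 F tool [0.34 0.03 0.04] M tool [-0.007 -0.024  0.065] rotvec [-0.   0.  -0.1]
0.042577974868011466
```

View pics/m6.png

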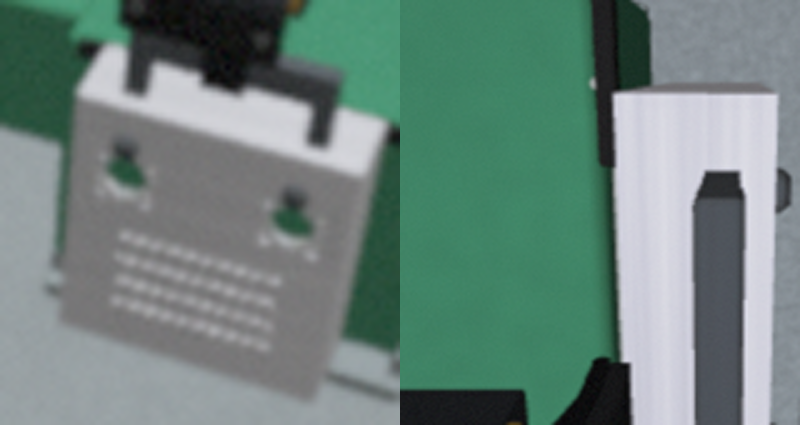

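>>> play_rows:
  plan:
    - [[0,0,0,0,0,-4,130],[0,0,0,0,0,-10,130],[0,0,0,0,0,-15,130],[0,0,0,0,0,-15,130],[0,0,0,0,0,-8,130],[0,0,0,0,0,-4,255],[0,0,0,30,0,0,255],[0,0,0,0,0,0,255],[0,0,0,0,0,0,255],[0,0,0,0,0,0,255],[0,0,0,0,0,0,255],[0,0,0,0,0,0,255],[0,0,0,0,0,0,255],[0,0,0,0,0,8,255],[0,0,0,0,0,8,255],[0,0,0,0,0,5,255],[0,0,0,0,0,2,255],[0,0,0,0,0,0,255],[0,0,0,0,0,0,255]]
  force: 20

```text
t: 19.18
ee_pos: [0.5929, 0.0713, 0.2563]
eef_rot: [0.982, 0.188, -0.0, 0.0]
wrist_force: [0.3, 0.3, 0.1]
gripper_width: 0.0004
```

```bash
python3 st.py
```

```text
19.1833 tcp-H tool mm (x, y->lathe front x, dz) [ 30.17  46.62 -71.35] z 0.2563 F tool [ 0.41 -0.17 -0.07] M tool [ 0.014 -0.014 -0.017] rotvec [-0.   -0.01 -0.1 ]
```

>>> play_rows:
  plan:
    - [[0,0,0,0,0,1,255],[0,0,0,0,0,1,255],[0,0,0,0,0,1,255],[0,0,0,0,0,0,255],[0,0,0,0,0,0,255]]

```text
t: 19.6
ee_pos: [0.5929, 0.0714, 0.2534]
eef_rot: [0.982, 0.188, -0.0, 0.0]
wrist_force: [-0.4, 0.7, 0.5]
gripper_width: 0.0008
```

```bash
python3 st.py
```

```text
19.6 tcp-H tool mm (x, y->lathe front x, dz) [ 30.22  46.6  -68.43] z 0.2534 F tool [-0.13 -0.84 -0.45] M tool [-0.014  0.04   0.012] rotvec [-0.  -0.  -0.1]
```

>>> play_rows:
  plan:
    - [[0,0,0,0,0,0.5,255],[0,0,0,0,0,0.5,255],[0,0,0,0,0,0,255],[0,0,0,0,0,0,255]]

```text
t: 19.93
ee_pos: [0.5929, 0.0713, 0.2524]
eef_rot: [0.982, 0.188, -0.0, 0.0]
wrist_force: [-0.3, 0.5, 0.0]
gripper_width: 0.0001
```

```bash
python3 st.py
```

```text
19.9333 tcp-H tool mm (x, y->lathe front x, dz) [ 30.21  46.6  -67.41] z 0.2524 F tool [-0.13 -0.54 -0.04] M tool [-0.019 -0.     0.035] rotvec [-0.  -0.  -0.1]
```

>>> play_rows:
  plan:
    - [[0,0,0,0,0,0.5,255],[0,0,0,0,0,0,255],[0,0,0,0,0,0,255]]

```text
t: 20.18
ee_pos: [0.5929, 0.0713, 0.2519]
eef_rot: [0.982, 0.188, -0.0, 0.0]
wrist_force: [-0.5, -0.7, -0.2]
gripper_width: 0.0006
```

```bash
python3 st.py
```

```text
20.1833 tcp-H tool mm (x, y->lathe front x, dz) [ 30.22  46.61 -66.91] z 0.2519 F tool [-0.67  0.43  0.17] M tool [ 0.014 -0.06  -0.028] rotvec [-0.  -0.  -0.1]
```

>>> play_rows:
  plan:
    - [[0,0,0,0,0,0.5,255],[0,0,0,0,0,0.5,255],[0,0,0,0,0,0,255],[0,0,0,0,0,0,255]]

```text
t: 20.52
ee_pos: [0.5929, 0.0714, 0.2509]
eef_rot: [0.982, 0.188, -0.0, 0.0]
wrist_force: [-0.1, -0.5, -0.2]
gripper_width: 0.0005
```

```bash
python3 st.py
```

```text
20.5167 tcp-H tool mm (x, y->lathe front x, dz) [ 30.21  46.58 -65.9 ] z 0.2509 F tool [-0.28  0.42  0.19] M tool [ 0.028  0.002 -0.012] rotvec [-0.  -0.  -0.1]
```

>>> play_rows:
  plan:
    - [[0,0,0,0,0,0.5,255],[0,0,0,0,0,0,255],[0,0,0,0,0,0,255]]

```text
t: 20.77
ee_pos: [0.5929, 0.0713, 0.2504]
eef_rot: [0.982, 0.188, -0.0, 0.0]
wrist_force: [0.1, 0.5, -0.7]
gripper_width: 0.0007
```

```bash
python3 st.py
```

```text
20.7667 tcp-H tool mm (x, y->lathe front x, dz) [ 30.22  46.61 -65.41] z 0.2504 F tool [ 0.3  -0.37  0.7 ] M tool [ 0.014 -0.007 -0.016] rotvec [-0.  -0.  -0.1]
```

>>> play_rows:
  plan:
    - [[0,0,0,0,0,0.5,255],[0,0,0,0,0,0.5,255],[0,0,0,0,0,0,255],[0,0,0,0,0,0,255]]

```text
t: 21.1
ee_pos: [0.5929, 0.0714, 0.2494]
eef_rot: [0.982, 0.188, -0.0, 0.0]
wrist_force: [-0.3, 0.6, 0.1]
gripper_width: 0.0004
```

```bash
python3 st.py
```

```text
21.1 tcp-H tool mm (x, y->lathe front x, dz) [ 30.2   46.59 -64.39] z 0.2494 F tool [-0.04 -0.64 -0.06] M tool [-0.052 -0.01  -0.004] rotvec [-0.   -0.01 -0.1 ]
```

>>> play_rows:
  plan:
    - [[0,0,0,0,0,0.5,255],[0,0,0,0,0,0.5,255],[0,0,0,0,0,0,255]]

```text
t: 21.35
ee_pos: [0.5929, 0.0713, 0.2483]
eef_rot: [0.982, 0.188, -0.0, 0.0]
wrist_force: [-0.3, -0.9, 0.3]
gripper_width: 0.0006
```

```bash
python3 st.py
```

```text
21.35 tcp-H tool mm (x, y->lathe front x, dz) [ 30.18  46.61 -63.31] z 0.2483 F tool [-0.61  0.74 -0.32] M tool [ 0.019  0.004 -0.005] rotvec [-0.   -0.01 -0.09]
```

```bash
python3 - <<'E'
from h import *
snap('wrist','w7.png');snap('scene','s7.png');b=cv2.imread('pics/s7.png');a=cv2.imread('pics/w7.png')
cv2.imwrite('pics/m7.png',np.hstack([cv2.resize(b[85:180,275:355],(480,570),interpolation=cv2.INTER_CUBIC),cv2.resize(a[90:375,170:330],(320,570),interpolation=cv2.INTER_CUBIC)]))
E
```

```text
(no output)
```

View pics/m7.png

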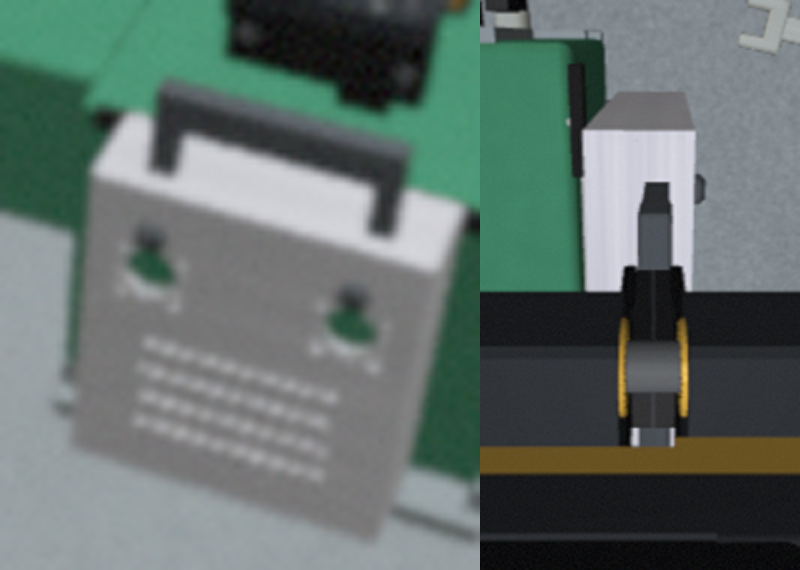

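>>> play_rows:
  plan:
    - [[0,0,0,0,0,0.5,255],[0,0,0,0,0,0.5,255],[0,0,0,0,0,0,255]]

```text
t: 21.7
ee_pos: [0.5929, 0.0713, 0.2473]
eef_rot: [0.982, 0.188, -0.0, 0.0]
wrist_force: [0.8, 0.5, -0.1]
gripper_width: 0.0006
```

```bash
python3 st.py
```

```text
21.7 tcp-H tool mm (x, y->lathe front x, dz) [ 30.16  46.62 -62.32] z 0.2473 F tool [ 0.91 -0.23  0.12] M tool [0.025 0.017 0.011] rotvec [-0.   -0.01 -0.09]
```

>>> play_rows:
  plan:
    - [[0,0,0,0,0,0.5,255],[0,0,0,0,0,0.5,255],[0,0,0,0,0,0,255]]

```text
t: 21.95
ee_pos: [0.5929, 0.0713, 0.2463]
eef_rot: [0.982, 0.188, -0.0, 0.0]
wrist_force: [0.5, 0.4, 0.2]
gripper_width: 0.0001
```

```bash
python3 st.py
```

```text
21.95 tcp-H tool mm (x, y->lathe front x, dz) [ 30.18  46.59 -61.32] z 0.2463 F tool [ 0.61 -0.22 -0.19] M tool [-0.002 -0.001 -0.045] rotvec [-0.   -0.01 -0.09]
```

```bash
python3 - <<'E'
from h import *
st=sensors.read_state();s=cam('scene');w=cam('wrist',st);RR=R.from_quat(st['eef_rot']).as_matrix();p=np.array(st['ee_pos'])
f=lambda q:((q-[275,85])*6).round()
print('tcp in m7 scene (at .2483)',f(proj(s,p+[0,0,.002])),'wrist m7',(proj(w,p)-[170,90])*2+[480,0])
# measured bar top corners in scene m7: left end (160,82), right end (408,150) ; wrist far end (655,212)
for z in (.240,.245,.25,.255):
    P=onz(w,(170+(655-480)/2,90+212/2),z); print(z,'wrist bar end in tool',RR.T@(P-p)*1000,'-> scene m7',f(proj(s,P)))
# predicted bar
H=np.array([.5705,.0405]);ex=RR[:2,1];ey=RR[:2,0]
for z in (.245,.2517):
  for x,y in ((38,-54),(38,54),(26,-54),(26,54)): 
    b=H+ex*(x-52)/1e3+ey*y/1e3;print(z,x,y,f(proj(s,[*b,z])),(proj(w,[*b,z])-[170,90])*2+[480,0])
E
```

```text
tcp in m7 scene (at .2483) [[354. 140.]] wrist m7 [[653.38427689 269.62224901]]
0.24 wrist bar end in tool [19.20506887  0.55242157  6.31358008] -> scene m7 [[396. 169.]]
0.245 wrist bar end in tool [20.77638461  0.52535671  1.31336438] -> scene m7 [[401. 161.]]
0.25 wrist bar end in tool [22.34770036  0.49829184 -3.68685132] -> scene m7 [[407. 152.]]
0.255 wrist bar end in tool [23.91901611  0.47122698 -8.68706702] -> scene m7 [[413. 143.]]
0.245 38 -54 [[147. 100.]] [[669.24490103 469.80274504]]
0.245 38 54 [[400. 170.]] [[672.20653165 209.12981968]]
0.245 26 -54 [[157.  83.]] [[638.93340511 469.78043355]]
0.245 26 54 [[408. 152.]] [[637.12209646 209.09993947]]
0.2517 38 -54 [[149.  87.]] [[669.74970638 482.67714741]]
0.2517 38 54 [[402. 157.]] [[672.89147518 215.10859176]]
0.2517 26 -54 [[159.  70.]] [[638.53920012 482.65431216]]
0.2517 26 54 [[411. 139.]] [[636.60442517 215.07777469]]
```

```bash
python3 - <<'E'
from h import *
snap('scene','s8.png');b=cv2.imread('pics/s8.png')
print((proj(cam('scene'),sensors.read_state()['ee_pos'])-[290,65])*10)
cv2.imwrite('pics/m8.png',cv2.resize(b[65:125,290:370],(800,600),interpolation=cv2.INTER_CUBIC))
E
```

```text
[[438.36246189 439.18183482]]
```

View pics/m8.png

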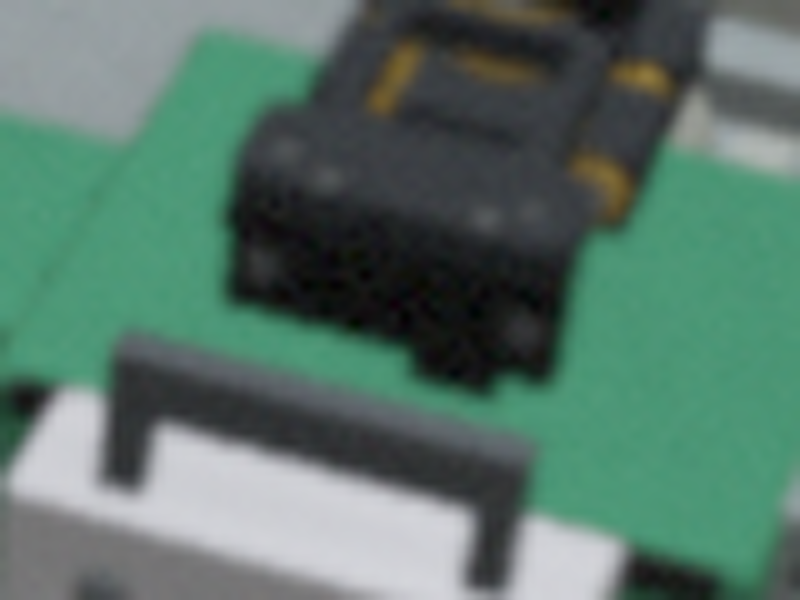

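>>> play_rows:
  plan:
    - [[0,0,0,0,0,1,255],[0,0,0,0,0,1,255],[0,0,0,0,0,1,255],[0,0,0,0,0,0,255]]

```text
t: 22.33
ee_pos: [0.5928, 0.0713, 0.2431]
eef_rot: [0.982, 0.188, -0.0, 0.0]
wrist_force: [-0.0, -0.2, 0.4]
gripper_width: 0.0005
```

```bash
python3 st.py
```

```text
22.3333 tcp-H tool mm (x, y->lathe front x, dz) [ 30.11  46.61 -58.14] z 0.2431 F tool [-0.09  0.23 -0.41] M tool [ 0.022 -0.017 -0.091] rotvec [-0.   -0.02 -0.1 ]
```

>>> play_rows:
  plan:
    - [[0,0,0,0,0,1,255],[0,0,0,0,0,1,255],[0,0,0,0,0,0,255]]

```text
t: 22.58
ee_pos: [0.5929, 0.0713, 0.2412]
eef_rot: [0.982, 0.188, -0.0, 0.0]
wrist_force: [0.1, -0.4, 0.1]
gripper_width: 0.0006
```

```bash
python3 st.py
```

```text
22.5833 tcp-H tool mm (x, y->lathe front x, dz) [ 30.15  46.6  -56.22] z 0.2412 F tool [-0.07  0.42 -0.06] M tool [ 0.029  0.011 -0.029] rotvec [-0.   -0.01 -0.1 ]
```

>>> play_rows:
  plan:
    - [[0,0,0,0,0,1,255],[0,0,0,0,0,1,255],[0,0,0,0,0,0,255]]

```text
t: 22.83
ee_pos: [0.5928, 0.0713, 0.2392]
eef_rot: [0.982, 0.188, -0.0, 0.0]
wrist_force: [0.1, 0.8, 0.1]
gripper_width: 0.0005
```

```bash
python3 st.py
```

```text
22.8333 tcp-H tool mm (x, y->lathe front x, dz) [ 30.12  46.59 -54.2 ] z 0.2392 F tool [ 0.43 -0.73 -0.15] M tool [-0.015  0.008  0.008] rotvec [-0.   -0.02 -0.1 ]
```

>>> play_rows:
  plan:
    - [[0,0,0,0,0,1,255],[0,0,0,0,0,0.5,255],[0,0,0,0,0,0,255]]

```text
t: 23.08
ee_pos: [0.5929, 0.0714, 0.2378]
eef_rot: [0.982, 0.188, -0.0, 0.0]
wrist_force: [1.1, -0.1, 0.2]
gripper_width: 0.0001
```

```bash
python3 st.py
```

```text
23.0833 tcp-H tool mm (x, y->lathe front x, dz) [ 30.2   46.56 -52.82] z 0.2378 F tool [ 0.96  0.51 -0.21] M tool [ 0.013 -0.006  0.025] rotvec [-0.   -0.01 -0.1 ]
```

>>> play_rows:
  plan:
    - [[0,0,0,0,0,1,255],[0,0,0,0,0,0.5,255],[0,0,0,0,0,0,255]]

```text
t: 23.33
ee_pos: [0.5929, 0.0714, 0.2363]
eef_rot: [0.982, 0.188, -0.0, 0.0]
wrist_force: [-0.5, -0.6, 0.3]
gripper_width: 0.0008
```

```bash
python3 st.py
```

```text
23.3333 tcp-H tool mm (x, y->lathe front x, dz) [ 30.15  46.58 -51.29] z 0.2363 F tool [-0.67  0.33 -0.34] M tool [ 0.041 -0.014  0.058] rotvec [-0.   -0.01 -0.1 ]
```

>>> play_rows:
  plan:
    - [[0,0,0,0,0,0.5,255],[0,0,0,0,0,0.5,255],[0,0,0,0,0,0,255]]

```text
t: 23.58
ee_pos: [0.5929, 0.0714, 0.2354]
eef_rot: [0.982, 0.188, -0.0, 0.0]
wrist_force: [-0.4, -0.2, 0.5]
gripper_width: 0.0006
```

```bash
python3 st.py
```

```text
23.5833 tcp-H tool mm (x, y->lathe front x, dz) [ 30.21  46.58 -50.36] z 0.2354 F tool [-0.46  0.02 -0.46] M tool [ 0.012 -0.002 -0.018] rotvec [-0.  -0.  -0.1]
```

>>> play_rows:
  plan:
    - [[0,0,0,0,0,0.5,255],[0,0,0,0,0,0.5,255],[0,0,0,0,0,0,255]]

```text
t: 23.83
ee_pos: [0.5929, 0.0713, 0.2343]
eef_rot: [0.982, 0.188, -0.0, 0.0]
wrist_force: [0.1, 0.3, -0.1]
gripper_width: 0.0003
```

```bash
python3 st.py
```

```text
23.8333 tcp-H tool mm (x, y->lathe front x, dz) [ 30.18  46.6  -49.33] z 0.2343 F tool [ 0.22 -0.22  0.11] M tool [-0.046  0.02  -0.011] rotvec [-0.   -0.01 -0.1 ]
```

>>> play_rows:
  plan:
    - [[0,0,0,0,0,0.5,255],[0,0,0,0,0,0.5,255],[0,0,0,0,0,0,255]]

```text
t: 24.08
ee_pos: [0.5929, 0.0714, 0.2333]
eef_rot: [0.982, 0.188, -0.0, 0.0]
wrist_force: [-0.4, 0.2, -0.6]
gripper_width: 0.0007
```

```bash
python3 st.py
```

```text
24.0833 tcp-H tool mm (x, y->lathe front x, dz) [ 30.21  46.6  -48.33] z 0.2333 F tool [-0.26 -0.33  0.57] M tool [-0.024 -0.007  0.004] rotvec [-0.   -0.01 -0.1 ]
```

>>> play_rows:
  plan:
    - [[0,0,0,0,0,0.5,255],[0,0,0,0,0,0.5,255],[0,0,0,0,0,0,255]]

```text
t: 24.33
ee_pos: [0.5929, 0.0713, 0.2323]
eef_rot: [0.982, 0.188, -0.0, 0.0]
wrist_force: [-0.4, 1.1, 0.3]
gripper_width: 0.0005
```

```bash
python3 st.py
```

```text
24.3333 tcp-H tool mm (x, y->lathe front x, dz) [ 30.2   46.62 -47.34] z 0.2323 F tool [-0.01 -1.18 -0.3 ] M tool [ 0.05  -0.015  0.017] rotvec [-0.   -0.01 -0.09]
```

```bash
python3 - <<'E'
from h import *
p=np.array([.5929,.0713,.2463]);s=cam('scene')
for h in (0,.01,.015,.02,.025,.03): print(h,((proj(s,p+[0,0,h])-[290,65])*10).round())
snap('scene','s9.png');b=cv2.imread('pics/s9.png')
cv2.imwrite('pics/m9.png',cv2.resize(b[65:125,290:370],(800,600),interpolation=cv2.INTER_CUBIC))
E
```

```text
0 [[438. 440.]]
0.01 [[443. 407.]]
0.015 [[446. 391.]]
0.02 [[449. 375.]]
0.025 [[452. 358.]]
0.03 [[455. 342.]]
```

View pics/m9.png

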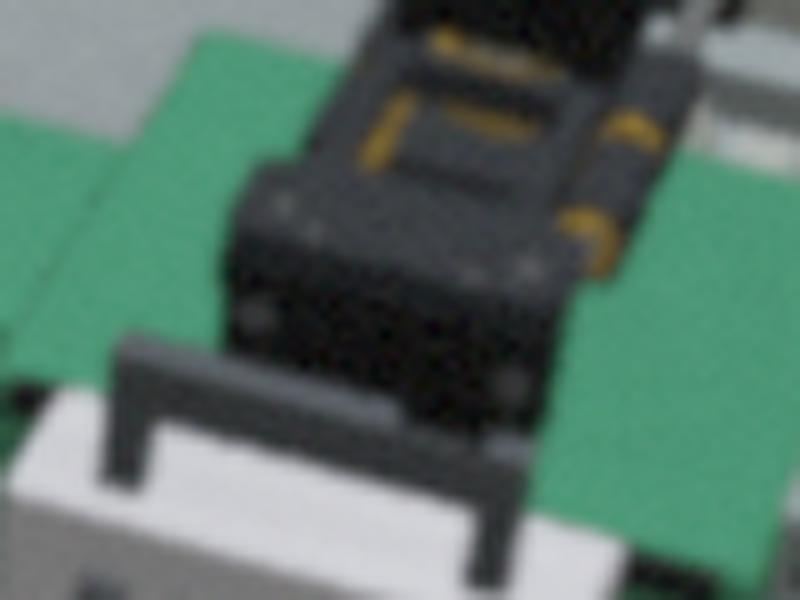

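>>> play_rows:
  plan:
    - [[0,0,0,0,0,0.5,255],[0,0,0,0,0,0.5,255],[0,0,0,0,0,0,255],[0,0,0,0,0,0,255]]

```text
t: 24.72
ee_pos: [0.5929, 0.0714, 0.2314]
eef_rot: [0.982, 0.188, -0.0, 0.0]
wrist_force: [-0.2, -0.8, -0.8]
gripper_width: 0.0004
```

```bash
python3 st.py
```

```text
24.7167 tcp-H tool mm (x, y->lathe front x, dz) [ 30.22  46.59 -46.4 ] z 0.2314 F tool [-0.47  0.68  0.76] M tool [ 0.018  0.002 -0.083] rotvec [-0.  -0.  -0.1]
```

>>> play_rows:
  plan:
    - [[0,0,0,0,0,0.5,255],[0,0,0,0,0,0.5,255],[0,0,0,0,0,0,255],[0,0,0,0,0,0,255]]

```text
t: 25.05
ee_pos: [0.5929, 0.0713, 0.2304]
eef_rot: [0.982, 0.188, -0.0, 0.0]
wrist_force: [-0.4, -0.2, 0.0]
gripper_width: 0.0005
```

```bash
python3 st.py
```

```text
25.05 tcp-H tool mm (x, y->lathe front x, dz) [ 30.21  46.62 -45.4 ] z 0.2304 F tool [-0.42  0.09 -0.04] M tool [0.033 0.019 0.022] rotvec [-0.   -0.   -0.09]
```

>>> play_rows:
  plan:
    - [[0,0,0,0,0,0.5,255],[0,0,0,0,0,0.5,255],[0,0,0,0,0,0,255],[0,0,0,0,0,0,255]]

```text
t: 25.38
ee_pos: [0.5932, 0.0713, 0.2299]
eef_rot: [0.982, 0.188, 0.0, 0.0]
wrist_force: [-0.3, -0.9, 4.5]
gripper_width: 0.0002
```

```bash
python3 st.py
```

```text
25.3833 tcp-H tool mm (x, y->lathe front x, dz) [ 30.46  46.78 -44.89] z 0.2299 F tool [-0.64  0.75 -4.46] M tool [-0.2   -0.17  -0.007] rotvec [-0.03  0.04 -0.09]
```

>>> play_rows:
  plan:
    - [[0,0,0,0,0,0.5,255],[0,0,0,0,0,0.4,255],[0,0,0,0,0,0,255],[0,0,0,0,0,0,255]]

```text
t: 25.72
ee_pos: [0.5934, 0.0715, 0.2295]
eef_rot: [0.982, 0.188, 0.001, 0.0]
wrist_force: [-0.3, -0.6, 7.5]
gripper_width: 0.0005
```

```bash
python3 st.py
```

```text
25.7167 tcp-H tool mm (x, y->lathe front x, dz) [ 30.81  46.73 -44.45] z 0.2295 F tool [-0.43  0.43 -7.53] M tool [-0.148 -0.161  0.048] rotvec [-0.04  0.09 -0.09]
```

>>> play_rows:
  plan:
    - [[0,0,0,0,0,-5,255],[0,0,0,-20,0,0,255],[0,0,0,-35,0,0,255],[0,0,0,-5,0,0,255],[0,0,0,0,0,2,255],[0,0,0,0,0,1,255],[0,0,0,0,0,0,255],[0,0,0,0,0,0,255]]

```text
t: 26.38
ee_pos: [0.5377, 0.0497, 0.2303]
eef_rot: [0.982, 0.188, -0.0, -0.0]
wrist_force: [0.6, -0.2, 0.7]
gripper_width: 0.0004
```

```bash
python3 st.py
```

```text
26.3833 tcp-H tool mm (x, y->lathe front x, dz) [-29.02  46.27 -45.3 ] z 0.2303 F tool [ 0.51  0.37 -0.68] M tool [-0.005  0.002 -0.014] rotvec [ 0.03 -0.   -0.13]
```

>>> play_rows:
  plan:
    - [[0,0,0,0,0,0.5,255],[0,0,0,0,0,0.5,255],[0,0,0,0,0,0,255],[0,0,0,0,0,0,255]]

```text
t: 26.72
ee_pos: [0.5378, 0.0495, 0.23]
eef_rot: [0.982, 0.188, 0.001, -0.0]
wrist_force: [0.3, -0.2, 3.9]
gripper_width: 0.0003
```

```bash
python3 st.py
```

```text
26.7167 tcp-H tool mm (x, y->lathe front x, dz) [-29.07  46.6  -45.  ] z 0.23 F tool [ 0.21  0.25 -3.93] M tool [-0.151  0.108 -0.039] rotvec [-0.01  0.06 -0.11]
```

>>> play_rows:
  plan:
    - [[0,0,0,0,0,0.5,255],[0,0,0,0,0,0.2,255],[0,0,0,0,0,0,255],[0,0,0,0,0,0,255]]

```text
t: 27.05
ee_pos: [0.5377, 0.0493, 0.2296]
eef_rot: [0.982, 0.188, 0.001, 0.0]
wrist_force: [-0.4, -1.0, 7.5]
gripper_width: 0.0006
```

```bash
python3 st.py
```

```text
27.05 tcp-H tool mm (x, y->lathe front x, dz) [-29.16  46.79 -44.68] z 0.2296 F tool [-0.76  0.77 -7.49] M tool [-0.179 -0.234 -0.064] rotvec [-0.03  0.08 -0.09]
```

>>> play_rows:
  plan:
    - [[0,0,0,0,0,-4,255],[0,0,0,0,0,-10,255],[0,0,0,0,0,-20,255],[0,0,0,0,0,-25,255],[0,0,0,0,0,-25,255],[0,0,0,0,0,-15,255],[0,0,0,0,0,-5,255],[0,0,0,0,0,0,255],[0,0,0,0,0,0,255],[0,0,0,0,0,0,255]]

```text
t: 27.88
ee_pos: [0.5367, 0.0491, 0.3315]
eef_rot: [0.982, 0.188, -0.001, -0.0]
wrist_force: [0.1, -0.7, 1.2]
gripper_width: 0.0003
```

```bash
python3 st.py; python3 - <<'E'
from h import *
n=snap('scene','s10.png'); g=lambda f:cv2.cvtColor(cv2.imread('pics/'+f),cv2.COLOR_BGR2GRAY).astype(np.float32)
r=np.s_[112:180,284:355]
for f in ('s4.png','s5.png','s6.png','s7.png','s9.png'): print(f,cv2.phaseCorrelate(g(f)[r],g('s10.png')[r]))
d=cv2.absdiff(cv2.GaussianBlur(g('s.png'),(5,5),0),cv2.GaussianBlur(g('s10.png'),(5,5),0))>25
k,_,stt,_=cv2.connectedComponentsWithStats(d.astype(np.uint8));print([s.tolist() for s in stt[1:] if s[4]>15])
E
```

```text
27.8833 tcp-H tool mm (x, y->lathe front x, dz) [ -30.49   46.42 -146.42] z 0.3315 F tool [-0.19  0.7  -1.17] M tool [-0.009 -0.047  0.03 ] rotvec [ 0.04 -0.11 -0.1 ]
s4.png ((0.43931996834216136, -0.0655238034647212), 0.4405183948484468)
s5.png ((0.4231487981655704, 0.17509022587579892), 0.3093720155733603)
s6.png ((-0.0037753512392484367, -0.0011682670513764037), 0.9804550348608582)
s7.png ((0.0035994102144840667, -0.06356373924518977), 1.01577498441861)
s9.png ((-0.014739477925346023, -0.06812066558602226), 1.0109077834604698)
[[10, 0, 15, 18, 133], [122, 0, 12, 10, 86], [135, 0, 6, 5, 28], [155, 0, 25, 32, 521], [169, 0, 25, 62, 606], [287, 0, 63, 69, 2633], [137, 6, 24, 31, 304], [133, 21, 33, 42, 316], [0, 29, 12, 25, 174], [188, 43, 8, 18, 84], [143, 57, 6, 7, 29], [0, 81, 17, 39, 421], [288, 99, 65, 65, 2200], [0, 110, 63, 92, 3224], [325, 147, 9, 7, 17], [288, 148, 12, 7, 55], [288, 156, 50, 18, 182], [160, 161, 57, 43, 833], [329, 162, 11, 5, 23], [162, 184, 8, 10, 58], [166, 185, 55, 57, 1204]]
```

```bash
python3 -c "from rig import ticket;print(ticket.job_done())"
```

```text
the job is handed in; nothing more can be done
None
```

The right-hand cover is hung on both screws and looks fully home, and I handed the job in at about 28 s with the gripper withdrawn about 100 mm above it. I could not read the interlock switch itself. That it is pressed follows from the cover being home.

- **Fitting:** I lifted the cover by its handle, passed both keyholes over the heads and pressed it in with about 5 N. I then slid it down about 22 mm until it stopped solid, which took about 8 N of push on top of the cover's weight. The force on the tool never went above about 10 N in any reading.
- **Check after letting go:** I pressed each side of the handle with closed fingers at about 7.5 N. Both sides were solid and level within about 0.1 mm. Pictures from before and after the pressing show no movement of the cover.
- **View of the screws:** Both heads sit at the top of their slots, in front of the cover's wall.
- **Bystanders:** Comparing the first and last scene pictures showed changes only at the cover's old place, the lathe end and the robot. The arm hides a small part of that last picture.

**Disagreements**
- **Closed fingers:** They touched the bar about 20 mm lower in the reported TCP height than I expected. The scene picture also showed the closed tips about 15 mm behind the TCP. I trusted the force reading over the position.
- **Stop height:** The cover stopped about 2 mm lower than nominal, which is within the strip's stated height error.
- **Pictures:** I viewed 13 in all, three past the budget.

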